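Let the tipped domino bin back upright on its ratchet

TASK

The domino bin is tipped over and held by its ratchet. Press the pawl's ball knob down gently, with no more than about 12 N and only as deep as it needs, hold the pawl clear while the bin's spring turns it back, and let the pawl drop again in time to catch the bin upright, mouth straight up. Then slide the keeper home under the pawl's tail so that it cannot be lifted, and leave the dominoes and dishes where they are.

Things in the scene. Friction and masses are not known exactly. Their poses are not given: they have to be found in the camera images.
- stand: stand of the bin, fixed to the table, at most 160 mm tall; it carries bin, pawl, ball knob and keeper. Origin on its underside, x along the bin's level axle, z up. Wooden base 10 mm thick, x -90..115, y -90..170 mm. Black rail for the keeper: x 80..102, y 62..162, top at z 80 mm.
- wheel (a point): centre of the steel toothed wheel, on the axle at stand (91, 0, 85) mm: 12 teeth, tip radius 48 mm, 12 mm thick. It turns with the bin. Fixed point, axes as the stand's.
- pivot (a point): pivot pin (along x) of the pawl, at stand (91, 50, 135) mm; fixed point, axes as the stand's. The pawl is a dark steel rocker: its nose reaches 46 mm to -y and rests in the wheel's teeth, its tail reaches 54 mm to +y, 24 mm lower than the pin, and carries a wooden ball knob. Pressing the ball down lifts the nose; let go, a spring drops it at once.
- ball (a point): fixed point 45 mm to +y of the pivot, level with it, on the ball knob's upright line. The ball (18 mm across) is screwed to another height each time, not reported: its top is from 4 mm below to 20 mm above this point. About 3 to 5 N starts it down; the nose clears after about 8 mm (5 to 9 N on the way); hard stop at about 10 mm. It drifts up to 4 mm to +y on the way.
- bin (a joint): tip of the black drum-shaped bin (124 mm across, 132 long), rad: 0 = upright, mouth up; positive = mouth to the stand's -y. The pawl can hold it at 0 and each 0.524 from there. A damped spring turns it back at 0.15 to 0.35 rad/s when free, even past 0 to -0.7. Starts held at about 1.57. A pawl dropped at 0.40 to 0.1 catches it at 0.
- keeper (a joint): travel of the keeper, m: 0 = drawn out, 0.030 = fully home. Aluminium block on the rail, 18 by 40 mm, 25 high, sliding to the stand's -y against about 2.5 N of friction; it stays where it is left. Home, it lies under the pawl's tail and keeps it from going down; it can pass under only when the pawl is fully down in the teeth.
- tab (a point): middle of the top edge of the keeper's outer (+y) face, moving with it; at stand (91, 150, 131) mm when drawn out. The face is an upright tab 30 mm wide (x), 6 mm thick, reaching 40 mm down from this point. Push this face to -y to slide the keeper home; the tab then stands about 10 mm beyond the ball.
- domino1: ivory domino, 48 by 24 by 9 mm, lying flat on the table; bystander, leave alone. Origin: centre of its underside
- domino2: ivory domino, 48 by 24 by 9 mm, lying flat on the table; bystander, leave alone. Origin: centre of its underside
- domino3: ivory domino, 48 by 24 by 9 mm, lying flat on the table; bystander, leave alone. Origin: centre of its underside
- domino4: ivory domino, 48 by 24 by 9 mm, lying flat on the table; bystander, leave alone. Origin: centre of its underside
- domino5: ivory domino, 48 by 24 by 9 mm, lying flat on the table; bystander, leave alone. Origin: centre of its underside
- saucer: white ceramic espresso saucer, 116 mm across, 16 mm high; bystander, leave alone. Origin: centre of its underside
- dish: aluminium dish, 110 mm across, 35 mm high; bystander, leave alone. Origin: centre of its underside

How it is judged:
By the outcome, as a careful person would: the job done as asked, in the order asked, and still so for the second after the job is handed in, with the robot touching nothing.
It also fails if it takes over 64 s, if anything falls off the work surface, if the arm or the gripper's body presses on something with over 40 N, if the wrist force passes 120 N, or if a joint passes its speed limit or range.

ROBOT

A 7-joint arm with a two-finger parallel gripper is mounted at the origin on the work surface. World frame = base frame: x ahead of the robot, y to its left, z up, the work surface at z = 0. Lengths are in m, angles in degrees, forces in N, time in s.
With the tool pointing down it reaches from about 0.375 to 0.925 m from the base axis. Payload 3.1 kg.
Tool frame: the origin (TCP) lies on the centre line of the jaws, within the pads' length; the fingertips stand 14 mm ahead of it and the grasp point (between the pads) lies 5 mm behind it; y points along the fingers, z is the direction in which the jaws open and shut, and the axes are right-handed (so a half turn about y gives the same grasp; the last joint's range is limited). The gripper opens to 85 mm and grips with 20 to 120 N. Pads are 22 mm wide; open, the fingers measure 114 mm over their backs; the gripper's body (76 mm by 85 mm) begins 54 mm behind the grasp point. The pads swing forward as they close: fully open they stand 13 mm farther back than shut.
Start: joints at [67.334, 21.939, 2.515, 91.553, -1.026, 66.532, -2.859], TCP at [0.191, -0.621, 0.245] pointing down, gripper open.
Joint ranges: [-149.38, 149.38], [-23.57, 123.04], [-84.95, 90], [0, 143.3], [-89.99, 269.99], [3.08, 112.72], [-163.45, 163.45]. Speed limits (degrees/s): [159.86, 159.86, 180, 180, 180, 180, 180].

INTERFACE

Orientations are given as a 3x3 rotation matrix whose columns are the frame's x, y, z axes.
In Python, from cell import manip, viewer, spotter gives the robot as it stands.
- The arm moves only by the tool step_arm, never from a script. Its argument "deltas" is a list of rows, each a list of 3 entries, a list of its own where there are three numbers: the finger opening in mm, from 0 to 85.4, then the shift along the tool's x, y, z in units of 30 mm (1.0 is 30 mm), then the turn, a rotation vector about the tool's x, y, z in units of 6 degrees (1.0 is 6 degrees). In form: [[hand, [tx, ty, tz], [rx, ry, rz]], ...]. A call has 1 to 10 rows; each row is the pose to reach, as a shift and turn from the pose commanded when the call began, along the tool's axes at that moment; what a row does not reach only later rows make up. A row lasts 1/12 s, in which the tool goes at most 41.7 mm and 7.16 degrees, less where a joint would pass 70% of its speed; a pose out of reach is approached as far as the arm can. A call with a gripper value outside its range is refused whole. The fingers move at their own pace and stop on an object; the grip force is fixed at half the most. Time passes only in rows, so rows that repeat a pose let the fingers close. It gives the time, the measured TCP pose, the force and the opening at its end, in the units of the state.
- manip.get_obs(): the state, without advancing time (a new reading comes with each control period).
- viewer.grab_frame(name): name is "scene" or "top"; returns the picture (384x512x3 uint8, red, green, blue); there is no depth.
- viewer.get_calibration(name): a dict with "fx", "fy", "cx", "cy" (pixels), "camera_from_world" (4x4, takes a point from world to camera coordinates). Camera axes: x right, y down, z forward; pixel columns grow to the right and rows downward; lengths in m; the calibration is good to about 2 mm. A picture is of the moment at which its call begins. get_calibration takes no time and is no camera call.
- manip.sign_off(): hands the job in, once; it reports no verdict.
Trained networks look in the newest picture that a camera, given by its name, has taken for a name from the list of things; names that differ only in an ending like _2 or _b are one class to them, and where a whole thing is asked for, a point or a joint stands for the part that bears it (a point fixed in the world has none). Each returns a list of dicts, best first, with "score" (0 to 1); they miss things now and then, are a little off and sometimes report something else, mostly with a low value. They report only what shows in the picture. A call takes as long as a camera call.
- spotter.spot_in(name, camera): "xyz" ([x, y, z] in m, in world coordinates, good to about 4 mm: the middle of the surface that is visible of it).
- spotter.tip_of(name, camera): "xyz" ([x, y, z] in m, in world coordinates, good to about 4 mm: a listed point, or the origin of a listed thing).
The state is a dict: "time": time; "joint_pos": joint angles; "joint_vel": joint speeds; "joint_efforts": joint torques, N m; "ee_pos": TCP position; "tool_rot": TCP orientation; "force": force on the tool from outside, world axes, zero at the start; "wrist_torque": the same for the moment, N m; "width": opening from 0.0 (shut) to 1.0 (fully open).
Only numpy, scipy, OpenCV 4.12 (cv2) and the standard library are available. Lean on these libraries where they do the work, as an engineer would, in place of code of your own. Each camera call takes 0.05 s, during which the arm holds its last target. There are 200 camera calls.

## Working session

There is one attempt and no reset: what is moved stays moved. The work goes in short steps, Python scripts to look and compute and a tool call to move; the robot and the scene stay as the last step left them, time stands still between calls to the robot, and variables do not carry over. Pictures are saved under pics/ and viewed, about 8 in all and at most 12, crops included, and the job is handed in when it is done.

Besides the shell and the picture viewer there is one more tool, called after "Call:" in YAML: its name, and indented under it one key for each argument. step_arm: Moves the arm, as the interface text tells. Its arguments: {"type":"object","properties":{"deltas":{"type":"array"}},"required":["deltas"]}

```bash
mkdir -p pics; python3 - <<'E'
from cell import manip, viewer, spotter
import cv2
o=manip.get_obs()
for k in("time","ee_pos","tool_rot","force","width"):print(k,o[k])
for c in("scene","top"):
    f=viewer.grab_frame(c);cv2.imwrite(f"pics/a_{c}.png",f[:,:,::-1])
    for n in("stand","wheel","pivot","ball","tab","bin","keeper"):
        for k,fn in(("tip",spotter.tip_of),("spot",spotter.spot_in)):
            if c=="top" and k=="spot" and n not in("ball","keeper"): continue
            try:r=fn(n,c)
            except Exception as e:r=[];print(n,k,str(e)[:80])
            for d in r[:2]:print(c,n,k,[round(float(v),4) for v in d["xyz"]],round(d["score"],2))
print(manip.get_obs()["time"])
E
```

```text
time 0.0
ee_pos [ 0.19047073 -0.62051052  0.24386518]
tool_rot [[-9.55955939e-01 -8.99603516e-04  2.93508831e-01]
 [-2.93510185e-01  2.51832456e-03 -9.55952629e-01]
 [ 1.20827849e-04 -9.99996424e-01 -2.67145011e-03]]
force [-1.11829457 -0.25715293 -0.07687761]
width 1.003530372210351
scene stand tip [0.4389, 0.0271, -0.0005] 0.55
scene stand spot [0.5189, 0.0375, 0.0642] 0.82
scene wheel tip [0.5257, 0.0037, 0.0859] 0.71
scene wheel spot [0.5185, 0.0398, 0.0663] 0.87
scene pivot tip [0.5415, 0.0476, 0.1322] 0.77
scene pivot spot [0.5164, 0.0379, 0.0669] 0.64
scene ball tip [0.5534, 0.0947, 0.1356] 0.64
scene ball spot [0.5169, 0.0398, 0.0634] 0.86
scene tab tip [0.5625, 0.1455, 0.1262] 0.47
scene tab spot [0.4282, -0.1222, 0.0087] 0.75
scene tab spot [0.5633, 0.1282, 0.1037] 0.65
bin tip it knows: ball, dish, domino, pivot, saucer, stand, tab, wheel
scene bin spot [0.491, 0.0114, 0.1192] 0.65
keeper tip it knows: ball, dish, domino, pivot, saucer, stand, tab, wheel
scene keeper spot [0.569, 0.1258, 0.1058] 0.68
top stand tip [0.4348, 0.0267, -0.0032] 0.75
top wheel tip [0.5247, 0.004, 0.0851] 0.63
top pivot tip [0.5441, 0.055, 0.1362] 0.64
top ball tip [0.5518, 0.0969, 0.1349] 0.95
top ball spot [0.4626, 0.0621, 0.0109] 0.58
top tab tip [0.5682, 0.1497, 0.1294] 0.5
bin tip it knows: ball, dish, domino, pivot, saucer, stand, tab, wheel
keeper tip it knows: ball, dish, domino, pivot, saucer, stand, tab, wheel
top keeper spot [0.4506, 0.0404, 0.1445] 0.57
top keeper spot [0.5615, 0.1339, 0.1046] 0.43
1.05
```

```bash
cat > h.py <<'E'
import numpy as np
from cell import manip, viewer, spotter
from scipy.optimize import least_squares
S=np.array([[0,0,0],[91,0,85],[91,50,135],[91,95,135],[91,150,131]])/1000
W=np.array([[.4368,.0269,0],[.5252,.0038,.0855],[.5428,.0513,.134],[.5526,.0958,.135],[.565,.1476,.128]])
def T(p,s):
    c,n=np.cos(p[2]),np.sin(p[2]); s=np.asarray(s,float)
    return s@np.array([[c,n,0],[-n,c,0],[0,0,1]])+[p[0],p[1],0]
P=least_squares(lambda p:(T(p,S)-W)[:,:2].ravel(),[.436,.027,-.25],loss='soft_l1',f_scale=.003).x
def pix(cam,w):
    k=viewer.get_calibration(cam);M=np.array(k["camera_from_world"])
    q=np.atleast_2d(w)@M[:3,:3].T+M[:3,3]
    return np.c_[k["fx"]*q[:,0]/q[:,2]+k["cx"],k["fy"]*q[:,1]/q[:,2]+k["cy"]]
E
python3 - <<'E'
from h import *
import cv2
print(P[:2],np.degrees(P[2]));print((T(P,S)-W).round(4))
im=[]
for c in("scene","top"):
    f=cv2.imread(f"pics/a_{c}.png")
    f=cv2.resize(f,None,fx=2,fy=2,interpolation=cv2.INTER_CUBIC)
    for q in pix(c,T(P,S)):cv2.circle(f,tuple(int(v) for v in q*2),3,(0,0,255),-1)
    for q in pix(c,T(P,np.array([[-90,-90,10],[115,-90,10],[115,170,10],[-90,170,10]])/1000)):cv2.circle(f,tuple(int(v) for v in q*2),4,(0,255,0),1)
    print(c,pix(c,T(P,S)).round(0).tolist(), viewer.get_calibration(c)["fx"], np.linalg.inv(viewer.get_calibration(c)["camera_from_world"])[:3,3])
    cv2.imwrite(f"pics/b_{c}.png",cv2.resize(f,(800,600)))
E
```

```text
[0.43849136 0.02743865] -15.341127732600851
[[ 0.0017  0.0005  0.    ]
 [ 0.001  -0.0004 -0.0005]
 [-0.0033  0.0003  0.001 ]
 [-0.0012 -0.0008  0.    ]
 [ 0.0009  0.0004  0.003 ]]
scene [[246.0, 197.0], [244.0, 197.0], [262.0, 186.0], [277.0, 186.0], [297.0, 188.0]] 400.06377752786335 [ 1.35869201 -0.16170829  0.91018863]
top [[257.0, 225.0], [268.0, 191.0], [249.0, 185.0], [231.0, 180.0], [210.0, 174.0]] 472.206558378887 [0.46349595 0.03547634 1.29705444]
```

View pics/b_scene.png

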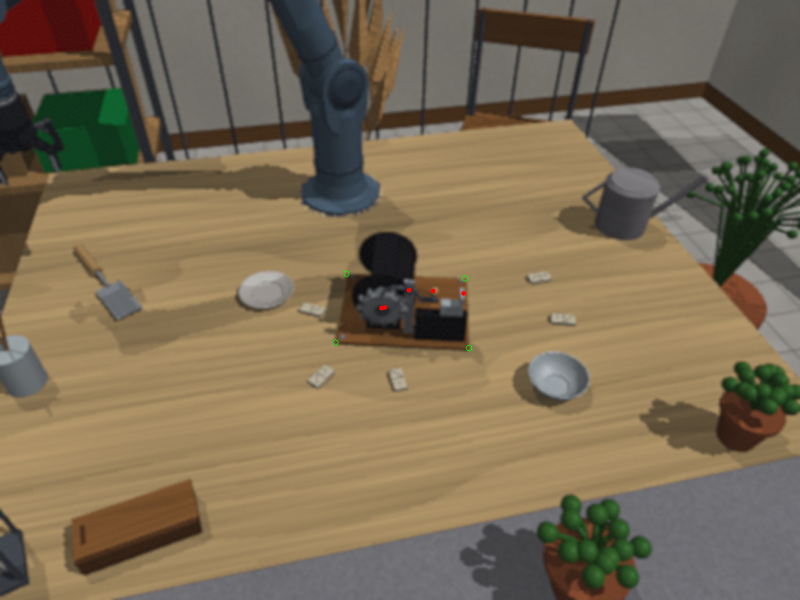

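View pics/b_top.png

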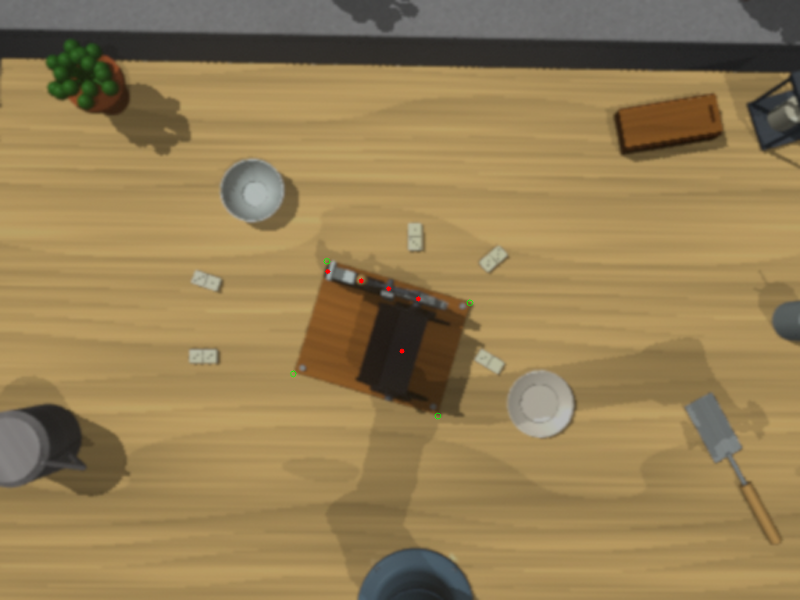

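The overlaid points sit on the wheel (about 383,308 in the scene view), the pivot, ball and tab, and on the base corners to within about 3 px, so the stand pose is good. Next I set up the move helper and a wheel-phase tracker for the bin angle.

```bash
cat >> h.py <<'E'
from scipy.spatial.transform import Rotation as Ro
import cv2
def go(smm):
    "deltas (units) from measured pose to TCP at stand point (mm), tool down, tool z = -stand y"
    o=manip.get_obs();R=np.array(o["tool_rot"]);p=np.array(o["ee_pos"])
    sy=np.array([-np.sin(P[2]),np.cos(P[2]),0]);y=np.array([0,0,-1.]);z=-sy
    G=np.c_[np.cross(y,z),y,z]
    t=T(P,np.array(smm)/1000)
    print("t",round(o["time"],2),"F",np.round(o["force"],2),"d",(R.T@(t-p)/.03).round(3),"r",(np.degrees(Ro.from_matrix(R.T@G).as_rotvec())/6).round(3))
    c,n=np.cos(P[2]),np.sin(P[2]);q=p-[P[0],P[1],0]
    print("TCP in stand mm",np.round([1000*(c*q[0]+n*q[1]),1000*(-n*q[0]+c*q[1]),1000*p[2]],1))
A=np.radians(np.arange(0,360,1.))
def phase(f):
    g=cv2.cvtColor(f,cv2.COLOR_RGB2GRAY).astype(np.float32);s=0
    a=A[(A>np.radians(90))&(A<=np.radians(330))]   # clear of pawl; 8 pitches; angle from +y towards +z
    for r in (43,45,47):
        q=pix("scene",T(P,np.c_[np.full(len(a),97),r*np.cos(a),85+r*np.sin(a)]/1000)).astype(np.float32)
        v=cv2.remap(g,q[:,:1],q[:,1:],cv2.INTER_LINEAR).ravel()
        v=v-np.polyval(np.polyfit(a,v,4),a)
        s=s+(v*np.hanning(len(a))*np.exp(-12j*a)).sum()
    return np.angle(s)/12,abs(s)/len(a)
E
python3 - <<'E'
from h import *
print(phase(cv2.imread("pics/a_scene.png")[:,:,::-1].copy()))
go([91,97,200])
E
```

```text
(np.float64(0.151200259600472), np.float64(1.8803594454064527))
t 1.05 F [-0.09  0.    0.23] d [-18.534   1.51  -19.356] r [ 0.     5.401 -0.   ]
TCP in stand mm [ -67.3 -691.2  245.3]
```

Call:
step_arm:
  deltas:
    - [0,[-18.5,0,-19.3],[0,5.4,0]]
    - [0,[-18.5,0,-19.3],[0,5.4,0]]
    - [0,[-18.5,0,-19.3],[0,5.4,0]]
    - [0,[-18.5,0,-19.3],[0,5.4,0]]
    - [0,[-18.5,0,-19.3],[0,5.4,0]]
    - [0,[-18.5,0,-19.3],[0,5.4,0]]
    - [0,[-18.5,0,-19.3],[0,5.4,0]]
    - [0,[-18.5,0,-19.3],[0,5.4,0]]
    - [0,[-18.5,0,-19.3],[0,5.4,0]]
    - [0,[-18.5,0,-19.3],[0,5.4,0]]

```text
time: 1.88
ee_pos: [0.3775, -0.2499, 0.2457]
tool_rot: [[-0.964, 0.001, -0.265], [0.265, -0.001, -0.964], [-0.001, -1.0, 0.001]]
force: [1.3, -0.6, 0.3]
width: -0.0
```

```bash
python3 -c "
from h import *
go([91,97,200])"
```

```text
t 1.88 F [ 1.26 -0.62  0.28] d [ -2.546   1.52  -12.689] r [-0.006 -0.001 -0.011]
TCP in stand mm [  14.5 -283.6  245.7]
```

Call:
step_arm:
  deltas:
    - [0,[-2.5,0,-12.7],[0,0,0]]
    - [0,[-2.5,0,-12.7],[0,0,0]]
    - [0,[-2.5,0,-12.7],[0,0,0]]
    - [0,[-2.5,0,-12.7],[0,0,0]]
    - [0,[-2.5,0,-12.7],[0,0,0]]
    - [0,[-2.5,0,-12.7],[0,0,0]]
    - [0,[-2.5,0,-12.7],[0,0,0]]
    - [0,[-2.5,0,-12.7],[0,0,0]]
    - [0,[-2.5,0,-12.7],[0,0,0]]
    - [0,[-2.5,0,-12.7],[0,0,0]]

```text
time: 2.72
ee_pos: [0.5515, 0.1042, 0.2462]
tool_rot: [[-0.967, 0.003, -0.256], [0.256, 0.006, -0.967], [-0.001, -1.0, -0.006]]
force: [-0.1, 1.8, -0.2]
width: 0.002
```

```bash
python3 - <<'E'
from h import *
go([91,97,180])
f=viewer.grab_frame("scene");print(phase(f))
g=viewer.grab_frame("top")
a=cv2.resize(f[150:260,180:330],(750,550),interpolation=cv2.INTER_CUBIC)
cv2.imwrite("pics/c.png",a[:,:,::-1])
E
```

```text
t 2.72 F [-0.06  1.81 -0.22] d [-0.071  2.206  0.246] r [ 0.062  0.081 -0.013]
TCP in stand mm [ 88.7 103.9 246.2]
(np.float64(0.1566541541689234), np.float64(1.9118364220668183))
```

View pics/c.png

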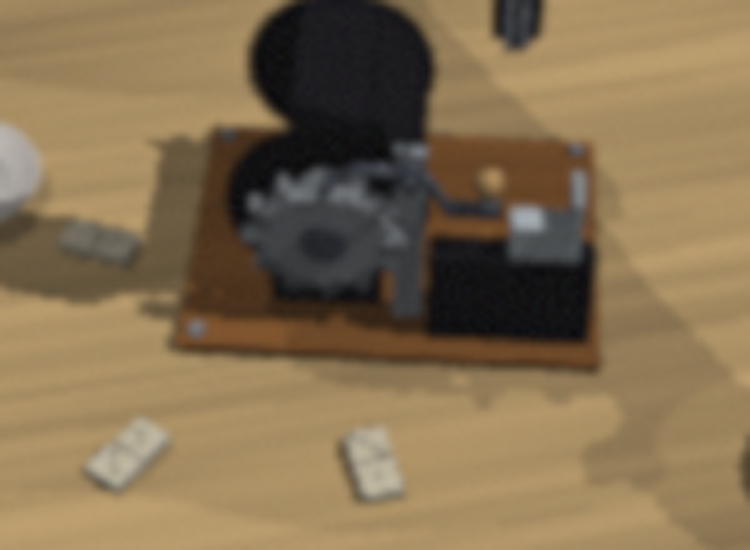

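The ball shows at about scene pixel (278,186), so its top is near z = 142–146 mm. The wheel is unobstructed and the fingers are above right. Moving down above the ball.

Call:
step_arm:
  deltas:
    - [0,[-0.05,2.2,0.0],[0,0,0]]
    - [0,[-0.05,2.2,0.0],[0,0,0]]
    - [0,[-0.05,2.2,0.0],[0,0,0]]
    - [0,[-0.05,2.2,0.0],[0,0,0]]
    - [0,[-0.05,2.2,0.0],[0,0,0]]
    - [0,[-0.05,2.2,0.0],[0,0,0]]
    - [0,[-0.05,2.2,0.0],[0,0,0]]
    - [0,[-0.05,2.2,0.0],[0,0,0]]

```text
time: 3.48
ee_pos: [0.5525, 0.0955, 0.1811]
tool_rot: [[-0.964, 0.003, -0.265], [0.265, 0.0, -0.964], [-0.003, -1.0, -0.001]]
force: [-1.0, 0.2, 0.7]
width: 0.001
```

```bash
python3 - <<'E'
from h import *
go([91,97,170])
b=[d for d in spotter.spot_in("ball","scene")];print(b[:2])
o=manip.get_obs();print(o["force"])
E
```

```text
t 3.48 F [-0.99  0.22  0.68] d [ 0.034  0.37  -0.039] r [ 0.01  -0.002 -0.029]
TCP in stand mm [ 92.   95.8 181.1]
[{'xyz': [0.5207, 0.0441, 0.0663], 'score': 0.6}]
[ 0.27011875  0.29838319 -0.40428991]
```

Call:
step_arm:
  deltas:
    - [0,[0,0.15,-0.05],[0,0,0]]
    - [0,[0,0.3,-0.05],[0,0,0]]
    - [0,[0,0.4,-0.05],[0,0,0]]
    - [0,[0,0.4,-0.05],[0,0,0]]
    - [0,[0,0.4,-0.05],[0,0,0]]

```text
time: 3.95
ee_pos: [0.5513, 0.0968, 0.1666]
tool_rot: [[-0.964, -0.001, -0.264], [0.264, -0.0, -0.964], [0.001, -1.0, 0.0]]
force: [-0.4, -0.3, -0.4]
width: -0.004
```

Call:
step_arm:
  deltas:
    - [0,[0,0.03,0],[0,0,0]]
    - [0,[0,0.06,0],[0,0,0]]
    - [0,[0,0.1,0],[0,0,0]]
    - [0,[0,0.1,0],[0,0,0]]

```text
time: 4.28
ee_pos: [0.5517, 0.0968, 0.1641]
tool_rot: [[-0.964, -0.0, -0.265], [0.265, -0.0, -0.964], [0.0, -1.0, 0.0]]
force: [-0.0, 0.6, 0.1]
width: -0.002
```

Call:
step_arm:
  deltas:
    - [0,[0,0.03,0],[0,0,0]]
    - [0,[0,0.06,0],[0,0,0]]
    - [0,[0,0.1,0],[0,0,0]]
    - [0,[0,0.1,0],[0,0,0]]

```text
time: 4.62
ee_pos: [0.5517, 0.0968, 0.1611]
tool_rot: [[-0.964, -0.0, -0.264], [0.264, -0.0, -0.964], [0.0, -1.0, 0.0]]
force: [0.3, -0.3, -0.1]
width: 0.005
```

Call:
step_arm:
  deltas:
    - [0,[0,0.03,0],[0,0,0]]
    - [0,[0,0.07,0],[0,0,0]]
    - [0,[0,0.07,0],[0,0,0]]

```text
time: 4.87
ee_pos: [0.5517, 0.0968, 0.1589]
tool_rot: [[-0.964, -0.0, -0.264], [0.264, -0.0, -0.964], [0.0, -1.0, 0.0]]
force: [-0.7, -0.5, 0.1]
width: 0.001
```

Call:
step_arm:
  deltas:
    - [0,[0,0.03,0],[0,0,0]]
    - [0,[0,0.07,0],[0,0,0]]
    - [0,[0,0.07,0],[0,0,0]]

```text
time: 5.12
ee_pos: [0.5516, 0.0968, 0.1568]
tool_rot: [[-0.964, -0.0, -0.264], [0.264, -0.0, -0.964], [0.0, -1.0, 0.0]]
force: [-0.8, 0.7, 0.4]
width: -0.003
```

Call:
step_arm:
  deltas:
    - [0,[0,0.03,0],[0,0,0]]
    - [0,[0,0.07,0],[0,0,0]]
    - [0,[0,0.07,0],[0,0,0]]

```text
time: 5.37
ee_pos: [0.5516, 0.0968, 0.1547]
tool_rot: [[-0.964, -0.0, -0.264], [0.264, -0.0, -0.964], [0.0, -1.0, 0.0]]
force: [0.7, 0.5, -0.9]
width: 0.002
```

Call:
step_arm:
  deltas:
    - [0,[0,0.03,0],[0,0,0]]
    - [0,[0,0.05,0],[0,0,0]]
    - [0,[0,0.05,0],[0,0,0]]

```text
time: 5.62
ee_pos: [0.5519, 0.0969, 0.1541]
tool_rot: [[-0.964, 0.0, -0.265], [0.265, -0.0, -0.964], [-0.0, -1.0, 0.0]]
force: [-1.9, -0.4, 3.2]
width: -0.004
```

Call:
step_arm:
  deltas:
    - [0,[0,0.03,0],[0,0,0]]
    - [0,[0,0.06,0],[0,0,0]]
    - [0,[0,0.1,0],[0,0,0]]
    - [0,[0,0.13,0],[0,0,0]]
    - [0,[0,0.13,0],[0,0,0]]

```text
time: 6.03
ee_pos: [0.5521, 0.0971, 0.1509]
tool_rot: [[-0.964, 0.001, -0.264], [0.264, -0.0, -0.964], [-0.001, -1.0, 0.0]]
force: [-2.4, -0.8, 7.4]
width: 0.001
```

```bash
python3 - <<'E'
from h import *
for i in range(2):print(manip.get_obs()["time"],phase(viewer.grab_frame("scene")))
go([91,97,146.5])
E
```

```text
6.0333 (np.float64(0.19635042077379694), np.float64(0.6804006583247976))
6.0833 (np.float64(0.18830825551042488), np.float64(0.7768906807958345))
t 6.13 F [-3.62  0.1   6.88] d [0.004 0.146 0.007] r [-0.001  0.001 -0.006]
TCP in stand mm [ 91.1  97.2 150.9]
```

```bash
python3 - <<'E'
from h import *
f=viewer.grab_frame("scene")
k=f[150:260,180:330]
cv2.imwrite("pics/d.png",cv2.resize(k,(750,550),interpolation=cv2.INTER_CUBIC)[:,:,::-1])
a=np.radians(np.arange(90,331,5))
print((pix("scene",T(P,np.c_[np.full(len(a),97),45*np.cos(a),85+45*np.sin(a)]/1000))-[180,150])[::6].round(1)*5)
E
```

```text
[[321.  188. ]
 [282.  194. ]
 [254.5 213.5]
 [245.5 241. ]
 [256.5 268. ]
 [284.5 288.5]
 [322.  297. ]
 [359.  291.5]
 [387.  273.5]]
```

View pics/d.png

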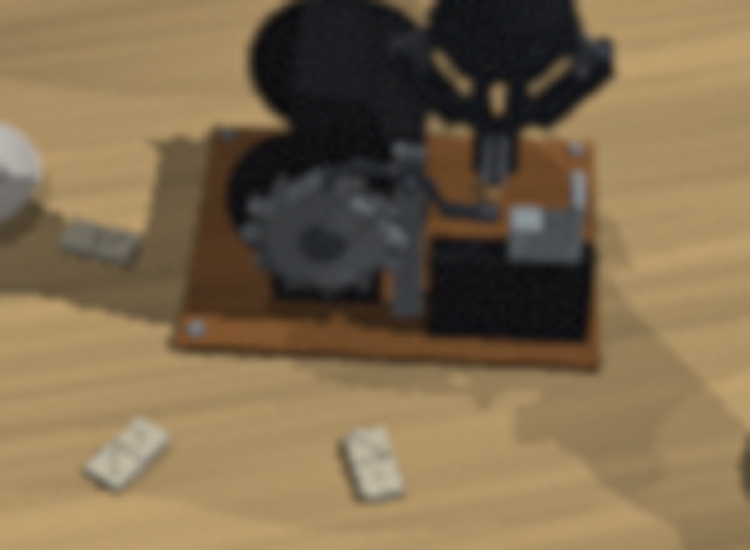

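The fingers are on the ball (490,185 in the crop) and their shadow dims the upper teeth, which explains the weaker phase signal. The bin has not moved. Pressing on.

Call:
step_arm:
  deltas:
    - [0,[0,0.03,0],[0,0,0]]
    - [0,[0,0.06,0],[0,0,0]]
    - [0,[0,0.09,0],[0,0,0]]
    - [0,[0,0.09,0],[0,0,0]]

```text
time: 6.52
ee_pos: [0.552, 0.0971, 0.148]
tool_rot: [[-0.964, 0.001, -0.264], [0.264, -0.0, -0.964], [-0.001, -1.0, 0.0]]
force: [-2.3, -0.3, 5.1]
width: -0.0
```

```bash
python3 - <<'E'
from h import *
for i in range(2):print(manip.get_obs()["time"],phase(viewer.grab_frame("scene")))
go([91,97,146.5])
E
```

```text
6.5167 (np.float64(0.20623627766158883), np.float64(0.7293960356027058))
6.5667 (np.float64(0.20016139459737792), np.float64(0.7467449309014241))
t 6.62 F [-2.32 -0.17  5.87] d [0.002 0.046 0.009] r [ 0.001  0.002 -0.005]
TCP in stand mm [ 91.1  97.3 147.9]
```

Call:
step_arm:
  deltas:
    - [0,[0,0.03,0],[0,0,0]]
    - [0,[0,0.05,0],[0,0,0]]
    - [0,[0,0.05,0],[0,0,0]]

```text
time: 6.87
ee_pos: [0.552, 0.097, 0.146]
tool_rot: [[-0.964, 0.0, -0.264], [0.264, -0.0, -0.964], [-0.0, -1.0, -0.0]]
force: [-0.7, 0.0, 3.7]
width: -0.001
```

```bash
python3 - <<'E'
from h import *
for i in range(3):print(manip.get_obs()["time"],phase(viewer.grab_frame("scene")))
go([91,97,146.5])
E
```

```text
6.8667 (np.float64(0.2615798929644719), np.float64(1.5778242847882724))
6.9167 (np.float64(0.2617856408371529), np.float64(1.7162891742354032))
6.9667 (np.float64(0.24865677838002895), np.float64(1.6346639888214463))
t 7.02 F [-3.05  0.17  4.36] d [-0.    -0.029  0.004] r [ 0.002  0.002 -0.003]
TCP in stand mm [ 91.   97.1 145.6]
```

```bash
python3 - <<'E'
from h import *
for i in range(4):
    f=viewer.grab_frame("scene");print(manip.get_obs()["time"],phase(f))
go([91,97,146.5])
cv2.imwrite("pics/e_raw.png",f[:,:,::-1])
d=cv2.imread("pics/d.png")
cv2.imwrite("pics/e.png",cv2.resize(f[150:260,180:330],(750,550),interpolation=cv2.INTER_CUBIC)[:,:,::-1])
print(np.abs(cv2.resize(f[150:260,180:330],(750,550),interpolation=cv2.INTER_CUBIC)[:,:,::-1].astype(int)-d)[:300,220:420].mean())
E
```

```text
7.0667 (np.float64(0.2515405022345027), np.float64(1.6812030871017425))
7.1167 (np.float64(0.25725410063553167), np.float64(2.0244555449698587))
7.1667 (np.float64(0.2576491429061178), np.float64(2.199912404618884))
7.2167 (np.float64(-0.24490657060935286), np.float64(2.2503867493100014))
t 7.22 F [-1.23 -0.84  5.09] d [ 0.001 -0.032  0.002] r [ 0.001  0.001 -0.002]
TCP in stand mm [ 91.   97.1 145.6]
2.7076555555555557
```

View pics/e.png

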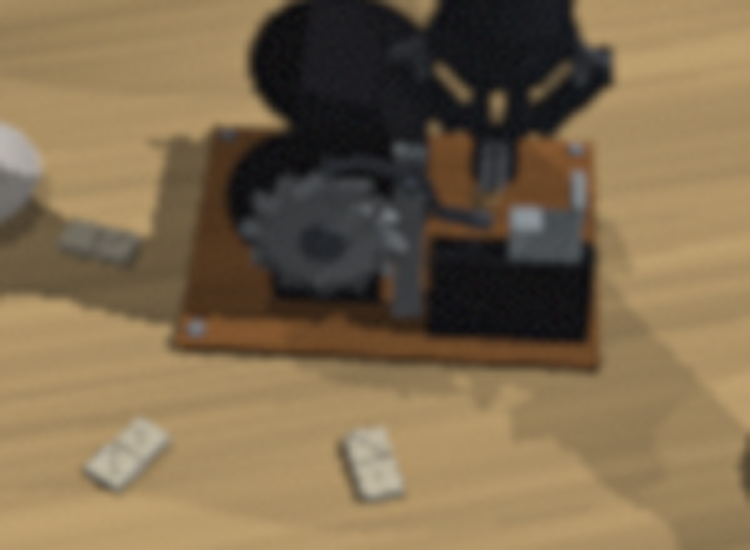

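The tail is down and the wheel has just begun to turn. Tracking it.

```bash
cat >> h.py <<'E'
import json,os
def watch(n):
    L=json.load(open("log.json")) if os.path.exists("log.json") else [[6.57,.20,1]]
    for i in range(n):
        t=manip.get_obs()["time"];f=viewer.grab_frame("scene");p,a=phase(f)
        last=L[-1][1];p+=round((last-p)/(np.pi/6))*np.pi/6
        L.append([t,p,a]);print(f"{t:.2f} bin {1.571+.157-p:.3f} amp {a:.2f}")
    json.dump(L,open("log.json","w"))
    cv2.imwrite("pics/w_raw.png",f[:,:,::-1]);
    cv2.imwrite("pics/w%d.png"%len(L),cv2.resize(f[150:260,180:330],(750,550),interpolation=cv2.INTER_CUBIC)[:,:,::-1])
    go([91,97,146.5])
E
python3 -c "
from h import *
watch(14)"
```

```text
7.22 bin 1.438 amp 2.15
7.27 bin 1.439 amp 2.29
7.32 bin 1.422 amp 2.41
7.37 bin 1.415 amp 2.70
7.42 bin 1.410 amp 2.99
7.47 bin 1.394 amp 2.96
7.52 bin 1.397 amp 3.08
7.57 bin 1.391 amp 3.18
7.62 bin 1.374 amp 2.93
7.67 bin 1.366 amp 3.03
7.72 bin 1.361 amp 3.38
7.77 bin 1.366 amp 3.59
7.82 bin 1.347 amp 3.67
7.87 bin 1.343 amp 3.35
t 7.92 F [-0.89  0.32  4.58] d [ 0.002 -0.025  0.003] r [ 0.001  0.001 -0.002]
TCP in stand mm [ 91.1  97.1 145.8]
```

Call:
step_arm:
  deltas:
    - [0,[0,0,0],[0,0,0]]
    - [0,[0,0,0],[0,0,0]]
    - [0,[0,0,0],[0,0,0]]
    - [0,[0,0,0],[0,0,0]]
    - [0,[0,0,0],[0,0,0]]
    - [0,[0,0,0],[0,0,0]]

```text
time: 8.42
ee_pos: [0.552, 0.097, 0.1457]
tool_rot: [[-0.964, 0.0, -0.264], [0.264, 0.0, -0.964], [-0.0, -1.0, -0.0]]
force: [-2.2, -1.0, 5.4]
width: -0.002
```

```bash
python3 -c "
from h import *
watch(10)"
```

```text
8.42 bin 1.257 amp 1.81
8.47 bin 1.228 amp 1.25
8.52 bin 1.225 amp 1.42
8.57 bin 1.215 amp 1.34
8.62 bin 1.200 amp 1.37
8.67 bin 1.198 amp 1.16
8.72 bin 1.204 amp 0.90
8.77 bin 1.178 amp 1.14
8.82 bin 1.151 amp 0.77
8.87 bin 1.120 amp 0.52
t 8.92 F [-1.77 -0.12  5.87] d [ 0.001 -0.025  0.004] r [ 0.001  0.001 -0.002]
TCP in stand mm [ 91.   97.1 145.7]
```

Call:
step_arm:
  deltas:
    - [0,[0,0,0],[0,0,0]]
    - [0,[0,0,0],[0,0,0]]
    - [0,[0,0,0],[0,0,0]]
    - [0,[0,0,0],[0,0,0]]
    - [0,[0,0,0],[0,0,0]]
    - [0,[0,0,0],[0,0,0]]

```text
time: 9.42
ee_pos: [0.5519, 0.097, 0.1455]
tool_rot: [[-0.964, 0.0, -0.264], [0.264, 0.0, -0.964], [-0.0, -1.0, -0.0]]
force: [-1.2, -0.2, 3.7]
width: -0.001
```

```bash
python3 -c "
from h import *
watch(8)"
```

```text
9.42 bin 0.949 amp 1.74
9.47 bin 0.939 amp 1.99
9.52 bin 0.946 amp 2.34
9.57 bin 0.925 amp 2.16
9.62 bin 0.907 amp 2.04
9.67 bin 0.907 amp 2.13
9.72 bin 0.901 amp 2.36
9.77 bin 0.891 amp 2.67
t 9.82 F [-2.22 -0.51  4.84] d [ 0.001 -0.028  0.003] r [ 0.001  0.001 -0.002]
TCP in stand mm [ 91.   97.1 145.7]
```

Call:
step_arm:
  deltas:
    - [0,[0,0,0],[0,0,0]]
    - [0,[0,0,0],[0,0,0]]
    - [0,[0,0,0],[0,0,0]]
    - [0,[0,0,0],[0,0,0]]
    - [0,[0,0,0],[0,0,0]]
    - [0,[0,0,0],[0,0,0]]

```text
time: 10.32
ee_pos: [0.5519, 0.097, 0.1457]
tool_rot: [[-0.964, 0.0, -0.264], [0.264, 0.0, -0.964], [-0.0, -1.0, -0.0]]
force: [-1.8, -0.1, 5.0]
width: -0.0
```

```bash
python3 -c "
from h import *
watch(6)"
```

```text
10.32 bin 0.813 amp 3.46
10.37 bin 0.803 amp 3.16
10.42 bin 0.793 amp 3.12
10.47 bin 0.792 amp 2.97
10.52 bin 0.778 amp 3.02
10.57 bin 0.774 amp 3.07
t 10.62 F [-2.11  0.58  4.54] d [ 0.    -0.028  0.004] r [ 0.001  0.002 -0.002]
TCP in stand mm [ 91.   97.1 145.7]
```

Call:
step_arm:
  deltas:
    - [0,[0,0,0],[0,0,0]]
    - [0,[0,0,0],[0,0,0]]
    - [0,[0,0,0],[0,0,0]]
    - [0,[0,0,0],[0,0,0]]
    - [0,[0,0,0],[0,0,0]]
    - [0,[0,0,0],[0,0,0]]

```text
time: 11.12
ee_pos: [0.5519, 0.097, 0.1457]
tool_rot: [[-0.964, 0.0, -0.264], [0.264, 0.0, -0.964], [-0.0, -1.0, -0.0]]
force: [-1.8, 0.4, 5.9]
width: -0.001
```

```bash
python3 -c "
from h import *
watch(6)"; ls pics
```

```text
11.12 bin 0.689 amp 1.81
11.17 bin 0.673 amp 1.71
11.22 bin 0.682 amp 1.60
11.27 bin 0.670 amp 1.48
11.32 bin 0.656 amp 1.33
11.37 bin 0.638 amp 0.90
t 11.42 F [-2.43  0.06  5.17] d [ 0.001 -0.028  0.002] r [ 0.001  0.002 -0.002]
TCP in stand mm [ 91.   97.1 145.7]
a_scene.png
a_top.png
b_scene.png
b_top.png
c.png
d.png
e.png
e_raw.png
w15.png
w25.png
w33.png
w39.png
w45.png
w_raw.png
```

Call:
step_arm:
  deltas:
    - [0,[0,0,0],[0,0,0]]
    - [0,[0,0,0],[0,0,0]]
    - [0,[0,0,0],[0,0,0]]
    - [0,[0,0,0],[0,0,0]]
    - [0,[0,0,0],[0,0,0]]
    - [0,[0,0,0],[0,0,0]]
    - [0,[0,0,0],[0,0,0]]
    - [0,[0,0,0],[0,0,0]]

```text
time: 12.08
ee_pos: [0.5519, 0.0969, 0.1454]
tool_rot: [[-0.964, 0.0, -0.264], [0.264, 0.0, -0.964], [-0.0, -1.0, -0.0]]
force: [-0.8, -0.3, 3.7]
width: 0.001
```

```bash
python3 -c "
from h import *
watch(6)"
```

```text
12.08 bin 0.419 amp 2.07
12.13 bin 0.411 amp 2.08
12.18 bin 0.407 amp 2.27
12.23 bin 0.399 amp 2.16
12.28 bin 0.385 amp 2.07
12.33 bin 0.384 amp 2.32
t 12.38 F [-2.4  -0.77  4.68] d [ 0.001 -0.031  0.002] r [ 0.001  0.001 -0.002]
TCP in stand mm [ 91.   97.1 145.6]
```

View pics/w51.png

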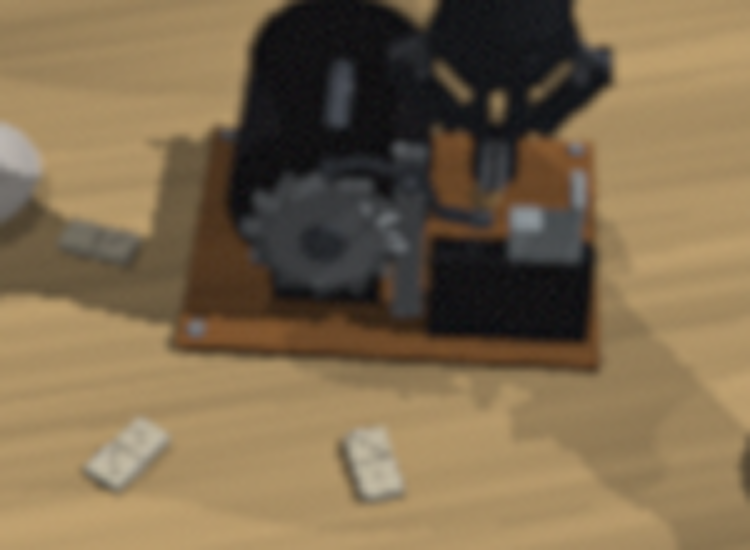

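The bin's side wall now shows above the wheel (a grey patch at about 340,95), which fits roughly 0.38 rad. I'll wait about 0.5 s and then release.

Call:
step_arm:
  deltas:
    - [0,[0,0,0],[0,0,0]]
    - [0,[0,0,0],[0,0,0]]
    - [0,[0,0,0],[0,0,0]]
    - [0,[0,0,0],[0,0,0]]
    - [0,[0,0,0],[0,0,0]]
    - [0,[0,0,0],[0,0,0]]
    - [0,[0,-1.3,0],[0,0,0]]
    - [0,[0,-1.4,0],[0,0,0]]
    - [0,[0,-1.4,0],[0,0,0]]

```text
time: 13.13
ee_pos: [0.5537, 0.0972, 0.1894]
tool_rot: [[-0.964, 0.005, -0.265], [0.265, 0.001, -0.964], [-0.005, -1.0, -0.002]]
force: [0.2, 0.7, -0.4]
width: 0.001
```

```bash
python3 -c "
from h import *
watch(6)"
```

```text
13.13 bin 0.296 amp 4.46
13.18 bin 0.289 amp 3.62
13.23 bin 0.282 amp 3.35
13.28 bin 0.265 amp 3.09
13.33 bin 0.260 amp 3.02
13.38 bin 0.255 amp 3.16
t 13.43 F [ 0.1   0.32 -0.32] d [-0.038  1.311 -0.025] r [-0.011  0.001  0.025]
TCP in stand mm [ 90.   96.3 185.8]
```

Call:
step_arm:
  deltas:
    - [0,[0,0,-1.3],[0,0,0]]
    - [0,[0,0,-2.8],[0,0,0]]
    - [0,[0,0,-2.8],[0,0,0]]
    - [0,[0,0,-2.8],[0,0,0]]
    - [0,[0,0,-2.8],[0,0,0]]
    - [0,[0,0,-2.8],[0,0,0]]

```text
time: 13.93
ee_pos: [0.5737, 0.1763, 0.1865]
tool_rot: [[-0.964, -0.002, -0.266], [0.266, -0.002, -0.964], [0.001, -1.0, 0.002]]
force: [-0.4, -0.0, 0.6]
width: -0.0
```

```bash
python3 -c "
from h import *
watch(6)
go([91,180,118])"
```

```text
13.93 bin 0.199 amp 2.83
13.98 bin 0.196 amp 2.93
14.03 bin 0.168 amp 3.75
14.08 bin 0.169 amp 3.55
14.13 bin 0.164 amp 3.47
14.18 bin 0.165 amp 3.69
t 14.23 F [-0.41  0.66 -0.41] d [0.006 1.365 2.763] r [-0.004 -0.014 -0.002]
TCP in stand mm [ 91.3 179.9 187.4]
t 14.23 F [-0.41  0.66 -0.41] d [ 0.011  2.314 -0.004] r [-0.004 -0.014 -0.002]
TCP in stand mm [ 91.3 179.9 187.4]
```

Call:
step_arm:
  deltas:
    - [0,[0,1.2,0],[0,0,0]]
    - [0,[0,2.3,0],[0,0,0]]
    - [0,[0,2.3,0],[0,0,0]]
    - [0,[0,2.3,0],[0,0,0]]
    - [0,[0,2.3,0],[0,0,0]]
    - [0,[0,2.3,0],[0,0,0]]
    - [0,[0,2.3,0],[0,0,0]]
    - [0,[0,2.3,0],[0,0,0]]

```text
time: 14.9
ee_pos: [0.5754, 0.1784, 0.1204]
tool_rot: [[-0.964, 0.003, -0.265], [0.265, 0.001, -0.964], [-0.003, -1.0, -0.002]]
force: [-0.4, -0.3, -0.8]
width: -0.001
```

```bash
python3 -c "
from h import *
watch(4)
go([91,180,118])"
```

```text
14.90 bin 0.026 amp 1.51
14.95 bin 0.035 amp 1.39
15.00 bin 0.024 amp 1.40
15.05 bin 0.024 amp 1.22
t 15.1 F [ 0.08 -0.11 -0.25] d [ 0.006 -0.918  2.803] r [ 0.004  0.001 -0.008]
TCP in stand mm [ 91.2 181.1 119. ]
t 15.1 F [ 0.08 -0.11 -0.25] d [0.006 0.033 0.037] r [ 0.004  0.001 -0.008]
TCP in stand mm [ 91.2 181.1 119. ]
```

Call:
step_arm:
  deltas:
    - [0,[0,0,0],[0,0,0]]
    - [0,[0,0,0],[0,0,0]]
    - [0,[0,0,0],[0,0,0]]
    - [0,[0,0,0],[0,0,0]]
    - [0,[0,0,0],[0,0,0]]
    - [0,[0,0,0],[0,0,0]]
    - [0,[0,0,0],[0,0,0]]
    - [0,[0,0,0],[0,0,0]]

```text
time: 15.77
ee_pos: [0.574, 0.1779, 0.1184]
tool_rot: [[-0.964, -0.0, -0.264], [0.264, 0.0, -0.964], [0.0, -1.0, 0.0]]
force: [-0.2, -0.5, 0.2]
width: 0.002
```

```bash
python3 -c "
from h import *
watch(4)
go([91,180,118])"
```

```text
15.77 bin 0.011 amp 0.96
15.82 bin 0.010 amp 1.20
15.87 bin -0.007 amp 1.13
15.92 bin -0.005 amp 0.89
t 15.97 F [-0.2   0.36  0.06] d [-2.000e-03 -9.360e-01  2.798e+00] r [0. 0. 0.]
TCP in stand mm [ 90.9 180.9 118.4]
t 15.97 F [-0.2   0.36  0.06] d [-0.002  0.014  0.032] r [0. 0. 0.]
TCP in stand mm [ 90.9 180.9 118.4]
```

Call:
step_arm:
  deltas:
    - [0,[0,0,0],[0,0,0]]
    - [0,[0,0,0],[0,0,0]]
    - [0,[0,0,0],[0,0,0]]
    - [0,[0,0,0],[0,0,0]]
    - [0,[0,0,0],[0,0,0]]
    - [0,[0,0,0],[0,0,0]]
    - [0,[0,0,0],[0,0,0]]
    - [0,[0,0,0],[0,0,0]]
    - [0,[0,0,0],[0,0,0]]
    - [0,[0,0,0],[0,0,0]]

```text
time: 16.8
ee_pos: [0.5741, 0.1779, 0.1184]
tool_rot: [[-0.964, 0.0, -0.265], [0.265, 0.0, -0.964], [0.0, -1.0, -0.0]]
force: [-0.7, -0.1, 0.1]
width: -0.001
```

```bash
python3 - <<'E'
from h import *
watch(4)
s=viewer.grab_frame("scene");t=viewer.grab_frame("top")
a=cv2.resize(s[150:260,180:330],(780,572),interpolation=cv2.INTER_CUBIC)[:, :500]
b=cv2.resize(t[150:270,190:310],(300,300),interpolation=cv2.INTER_CUBIC)
c=np.zeros((572,800,3),np.uint8);c[:,:500]=a;c[:300,500:]=b
cv2.imwrite("pics/f.png",c[:,:,::-1])
E
```

```text
16.80 bin -0.003 amp 0.96
16.85 bin 0.018 amp 0.98
16.90 bin -0.004 amp 0.91
16.95 bin 0.007 amp 0.94
t 17.0 F [ 0.33 -0.37 -0.43] d [-0.003 -0.937  2.799] r [0.    0.001 0.   ]
TCP in stand mm [ 90.9 181.  118.4]
```

View pics/f.png

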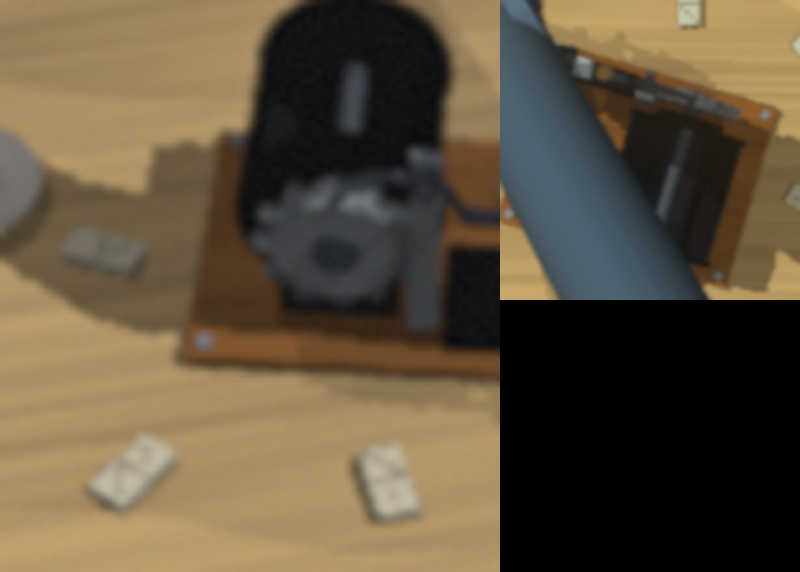

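The bin is stopped upright with its mouth up, the tracker steady at about 0.00, and the pawl nose seated. Now the keeper.

Call:
step_arm:
  deltas:
    - [0,[0,0,0.15],[0,0,0]]
    - [0,[0,0,0.3],[0,0,0]]
    - [0,[0,0,0.4],[0,0,0]]
    - [0,[0,0,0.5],[0,0,0]]
    - [0,[0,0,0.6],[0,0,0]]
    - [0,[0,0,0.7],[0,0,0]]
    - [0,[0,0,0.7],[0,0,0]]
    - [0,[0,0,0.7],[0,0,0]]

```text
time: 17.77
ee_pos: [0.5686, 0.1579, 0.1185]
tool_rot: [[-0.964, 0.0, -0.264], [0.264, 0.0, -0.964], [-0.0, -1.0, -0.001]]
force: [0.7, 0.9, -1.3]
width: 0.001
```

Call:
step_arm:
  deltas:
    - [0,[0,0,0.06],[0,0,0]]
    - [0,[0,0,0.12],[0,0,0]]
    - [0,[0,0,0.18],[0,0,0]]
    - [0,[0,0,0.24],[0,0,0]]
    - [0,[0,0,0.3],[0,0,0]]
    - [0,[0,0,0.3],[0,0,0]]

```text
time: 18.27
ee_pos: [0.5659, 0.1485, 0.1185]
tool_rot: [[-0.964, -0.0, -0.265], [0.265, -0.0, -0.964], [0.0, -1.0, 0.001]]
force: [-0.2, 2.6, -0.1]
width: 0.001
```

```bash
python3 -c "
from h import *
go([91,135,118.4])
c,n=np.cos(P[2]),np.sin(P[2]);f=manip.get_obs()['force'];print('Fy',-n*f[0]+c*f[1])"
```

```text
t 18.27 F [-0.15  2.65 -0.06] d [-0.004  0.002  0.515] r [-0.005 -0.004  0.003]
TCP in stand mm [ 90.9 150.4 118.5]
Fy 2.5123153975236305
```

Call:
step_arm:
  deltas:
    - [0,[0,0,0.06],[0,0,0]]
    - [0,[0,0,0.12],[0,0,0]]
    - [0,[0,0,0.18],[0,0,0]]
    - [0,[0,0,0.24],[0,0,0]]
    - [0,[0,0,0.3],[0,0,0]]
    - [0,[0,0,0.3],[0,0,0]]

```text
time: 18.77
ee_pos: [0.5635, 0.1396, 0.1185]
tool_rot: [[-0.964, -0.001, -0.265], [0.265, -0.001, -0.964], [0.0, -1.0, 0.001]]
force: [-0.3, 1.5, 0.8]
width: -0.001
```

Call:
step_arm:
  deltas:
    - [0,[0,0,0.05],[0,0,0]]
    - [0,[0,0,0.1],[0,0,0]]
    - [0,[0,0,0.15],[0,0,0]]
    - [0,[0,0,0.15],[0,0,0]]

```text
time: 19.1
ee_pos: [0.5624, 0.1356, 0.1185]
tool_rot: [[-0.964, -0.0, -0.265], [0.265, -0.0, -0.964], [0.0, -1.0, 0.0]]
force: [-0.2, 1.6, 0.5]
width: 0.0
```

```bash
python3 -c "
from h import *
go([91,132,118.4])
s=viewer.grab_frame('scene')
cv2.imwrite('pics/g.png',cv2.resize(s[150:260,210:330],(720,660))[:600,:,::-1])
for d in spotter.tip_of('tab','scene')[:2]:
    q=np.array(d['xyz'])-[P[0],P[1],0];c,n=np.cos(P[2]),np.sin(P[2]);print('tab stand y',-n*q[0]+c*q[1],d['score'])
"
```

```text
t 19.1 F [-0.22  1.65  0.52] d [-0.005  0.002  0.168] r [-0.004 -0.002  0.003]
TCP in stand mm [ 90.9 137.  118.5]
tab stand y 0.12124373940718365 0.48
```

View pics/g.png

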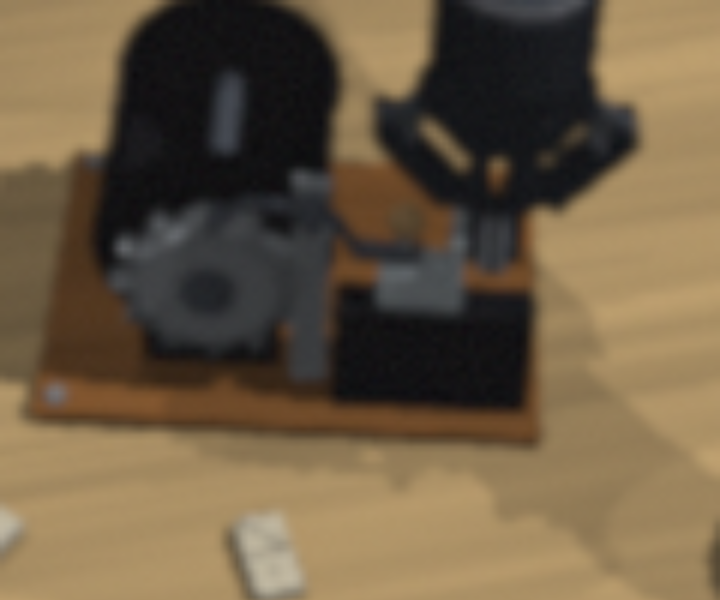

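The keeper block (420,280) is passing under the tail, with its tab at (460,240) against the finger. Pushing on in small steps until it stops.

Call:
step_arm:
  deltas:
    - [0,[0,0,0.05],[0,0,0]]
    - [0,[0,0,0.1],[0,0,0]]
    - [0,[0,0,0.1],[0,0,0]]

```text
time: 19.45
ee_pos: [0.5616, 0.1328, 0.1184]
tool_rot: [[-0.964, -0.0, -0.265], [0.265, -0.0, -0.964], [0.0, -1.0, 0.0]]
force: [0.2, 2.2, 1.2]
width: -0.0
```

Call:
step_arm:
  deltas:
    - [0,[0,0,0.03],[0,0,0]]
    - [0,[0,0,0.06],[0,0,0]]
    - [0,[0,0,0.06],[0,0,0]]

```text
time: 19.7
ee_pos: [0.5614, 0.1321, 0.1185]
tool_rot: [[-0.965, 0.001, -0.264], [0.264, 0.001, -0.965], [-0.0, -1.0, -0.001]]
force: [-0.0, 3.4, -0.5]
width: -0.0
```

Call:
step_arm:
  deltas:
    - [0,[0,0,0.03],[0,0,0]]
    - [0,[0,0,0.06],[0,0,0]]
    - [0,[0,0,0.06],[0,0,0]]

```text
time: 19.95
ee_pos: [0.5613, 0.1319, 0.1186]
tool_rot: [[-0.965, 0.002, -0.263], [0.263, 0.003, -0.965], [-0.001, -1.0, -0.004]]
force: [1.0, 7.4, -1.4]
width: -0.002
```

Call:
step_arm:
  deltas:
    - [0,[0,0,0.06],[0,0,0]]
    - [0,[0,0,0.06],[0,0,0]]
    - [0,[0,0,0.06],[0,0,0]]

```text
time: 20.2
ee_pos: [0.5612, 0.1317, 0.1187]
tool_rot: [[-0.965, 0.003, -0.262], [0.262, 0.006, -0.965], [-0.002, -1.0, -0.006]]
force: [2.2, 8.7, -2.3]
width: -0.002
```

Call:
step_arm:
  deltas:
    - [0,[0,0,-0.5],[0,0,0]]
    - [0,[0,0,-1.2],[0,0,0]]
    - [0,[0,-0.5,-1.5],[0,0,0]]
    - [0,[0,-1.5,-1.5],[0,0,0]]
    - [0,[0,-2.5,-1.5],[0,0,0]]
    - [0,[0,-3.5,-2.5],[0,0,0]]
    - [0,[0,-3.5,-4],[0,0,0]]
    - [0,[0,-3.5,-4],[0,0,0]]
    - [0,[0,-3.5,-4],[0,0,0]]
    - [0,[0,-3.5,-4],[0,0,0]]

```text
time: 21.03
ee_pos: [0.5916, 0.2419, 0.2222]
tool_rot: [[-0.964, -0.002, -0.264], [0.264, -0.003, -0.964], [0.001, -1.0, 0.004]]
force: [0.4, -0.2, -0.2]
width: 0.003
```

```bash
python3 - <<'E'
from h import *
watch(3)
c,n=np.cos(P[2]),np.sin(P[2])
for cam in("scene","top"):
    s=viewer.grab_frame(cam);cv2.imwrite(f"pics/h_{cam}.png",s[:,:,::-1])
    for d in spotter.tip_of('tab',cam)[:1]:
        q=np.array(d['xyz'])-[P[0],P[1],0];print(cam,'tab stand y',-n*q[0]+c*q[1],d['score'])
a=cv2.imread("pics/h_scene.png")[150:260,210:330];b=cv2.imread("pics/h_top.png")[130:270,180:320]
cv2.imwrite("pics/h.png",np.hstack([cv2.resize(a,(400,400),interpolation=cv2.INTER_CUBIC),cv2.resize(b,(400,400),interpolation=cv2.INTER_CUBIC)]))
E
```

```text
21.03 bin 0.045 amp 2.15
21.08 bin 0.053 amp 1.92
21.13 bin 0.054 amp 2.00
t 21.18 F [-0.17 -0.12 -0.06] d [0.008 2.537 4.954] r [-0.035 -0.027  0.009]
TCP in stand mm [ 91.7 245.9 222.1]
scene tab stand y 0.1142277197326057 0.67
top tab stand y 0.1227124929031008 0.56
```

View pics/h.png

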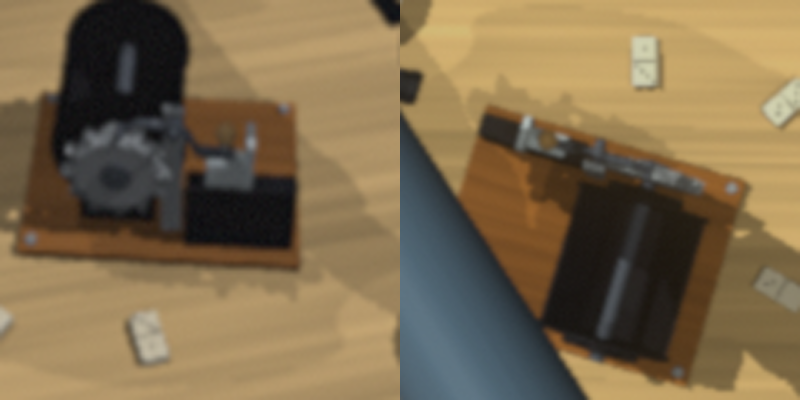

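The keeper sits under the tail with its tab about 10 mm beyond the ball, the bin is upright, and the arm is clear. Handing in.

```bash
python3 - <<'E'
from h import *
watch(2)
print(manip.sign_off())
E
```

```text
21.38 bin 0.045 amp 2.39
21.43 bin 0.054 amp 2.29
t 21.48 F [ 0.19 -0.1   0.51] d [1.000e-03 2.563e+00 5.046e+00] r [-0.004 -0.007  0.   ]
TCP in stand mm [ 91.1 248.4 223.3]
the job is handed in; nothing more can be done
None
```

The bin is upright on the pawl, the keeper is home under the pawl's tail, and I handed the job in at 21.5 s with the arm clear.

- **Press:** I pressed the ball about 9 mm, with readings of at most about 7.4 N. I tracked the bin from the wheel teeth at roughly 0.2 rad/s and lifted off at about 0.27–0.30 rad. The pawl then caught it upright.
- **Keeper:** I pushed the tab until it stopped moving and the force rose to about 9 N, against 2–3 N while sliding.
- **Last checks:** The two cameras put the tab at stand y 114 and 123 mm, against 120 expected when home, so they disagree by 9 mm. The last picture shows the block under the tail and the bin mouth up.
- **Angle reading:** It was steady at 0.00 after the catch, but 0.05 once the gripper moved away. I put that shift down to changed shadows on the teeth and did not check it another way. The reading did not drift afterwards.
- **Bystanders:** The arm never came near the dominoes or dishes. I did not measure them again at the end.

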